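Park the valve amplifier under the monitor riser

ROBOT

A 6-joint arm with a two-finger parallel gripper is mounted at the origin on the work surface. World frame = base frame: x ahead of the robot, y to its left, z up, the work surface at z = 0. Lengths are in mm, angles in rad, forces in N, time in s.
With the tool pointing down it reaches from about 275 to 775 mm from the base axis. Payload 14.6 kg.
Tool frame: the origin (TCP) lies between the finger pads; the fingertips stand 17 mm ahead of it and the grasp point (between the pads) lies 2 mm behind it (tcp_to_tips is the distance from the TCP to the fingertips, in mm); z points along the fingers, y is the direction in which the jaws open and shut (so a half turn about z gives the same grasp; the last joint's range is limited). The gripper opens to 85 mm and grips with 20 to 120 N. Pads are 22 mm wide; open, the fingers measure 114 mm over their backs; the gripper's body (76 mm by 85 mm) begins 54 mm behind the grasp point. The pads swing forward as they close: fully open they stand 13 mm farther back than shut.
Start: joints at [1.139, 0.263, -0.048, 1.259, 0, 1.415], TCP at [143.476, 505.018, 248.278] pointing down, gripper open.
Joint ranges: [-2.65, 2.65], [-0.89, 1.7], [-1.18, 1.37], [-2.13, 2.11], [-1.35, 1.29], [-3.14, 3.14]. Speed limits (rad/s): [1.89, 1.89, 2.57, 2.79, 3.14, 3.14].

INTERFACE

Orientations are given as [roll, pitch, yaw] about the fixed x, y, z axes, in that order (R = Rz(yaw) Ry(pitch) Rx(roll)).
In Python, from station import observe, camera, camera_model, sign_off, tcp_to_tips gives the robot as it stands.
- The arm moves only by the tool send_rows, never from a script. Its argument "targets" is text: rows parted by semicolons, each of 7 numbers parted by spaces: the shift along the world's x, y, z in m, then the turn, a rotation vector about the world's x, y, z in rad, then the opening, from -1 (shut) to 1 (fully open). In form: x y z rx ry rz jaw; .... A call has 1 to 20 rows; each row is the pose to reach, as a shift and turn from the pose commanded when the call began; what a row does not reach only later rows make up. A row lasts 1/10 s, in which the tool goes at most 50 mm and 8.59 degrees, less where a joint would pass 70% of its speed; a pose out of reach is approached as far as the arm can. A call with a gripper value outside its range is refused whole. The fingers move at their own pace and stop on an object; "squeeze" is the grip in N (left out, the last holds). Time passes only in rows, so rows that repeat a pose let the fingers close. It gives the time, the measured TCP pose, the force and the opening at its end, in the units of the state.
- observe(): the state, without advancing time (a new reading comes with each control period).
- camera(name): name is "scene" or "side" or "wrist"; returns (picture, depth): 400x640x3 uint8, blue, green, red; 400x640 float32, mm along the optical axis (not along the pixel's ray), 0 where there is no reading.
- camera_model(name): a dict with "vertical_fov" (degrees; the focal length in pixels is half the picture's height over the tangent of half this angle, whatever the lens; pixels are square), "cx", "cy" (the principal point, pixels), "dist_coeffs" ([k1, k2, p1, p2, k3] as OpenCV has them; the pictures are not rectified), "world_to_cam" (4x4, takes a point from world to camera coordinates). Camera axes: x right, y down, z forward; pixel columns grow to the right and rows downward; lengths in mm; the calibration is good to about 2 mm. A picture is of the moment at which its call begins: read the wrist's pose just before it. camera_model takes no time and is no camera call; for the wrist camera it gives the pose at the moment of the call.
- sign_off(): hands the job in, once; it reports no verdict.
The state is a dict: "clock": time; "qpos": joint angles; "joint_velocities": joint speeds; "effort": joint torques, N m; "tcp_pos": TCP position; "orientation": TCP orientation; "force": force on the tool from outside, world axes, zero at the start; "ft_torque": the same for the moment, N m; "grip_width": opening from 0.0 (shut) to 1.0 (fully open).
Only numpy, scipy, OpenCV 4.12 (cv2) and the standard library are available. Lean on these libraries where they do the work, as an engineer would, in place of code of your own. Each camera call takes 0.05 s, during which the arm holds its last target. There are 200 camera calls.

TASK

Flip the amplifier's toggle over to off before shifting the amplifier. Then slide the amplifier along the desk into the wide bay of the riser (the left one as the robot sees it), valves under the clear shelf, so that it ends square in the bay with its front edge flush with the front ends of the riser's legs. Keep it flat on the desk, do not ram the riser, and leave the other things on the desk where they are.

Things in the scene. Friction and masses are not known exactly. Their poses are not given: they have to be found in the camera images.
- amp: Valve amplifier, 0.65-1.0 kg, loose, on rubber feet. Green base plate (6 to 16 mm above the desk) and clear top plate (53 to 60 mm), both 130 mm deep (x) by 160 mm wide (y), joined by posts: four flat upright sides, to be pushed on. Red knob at the front. Origin on the desk under its centre; x from front to rear, y to its left as the robot sees it. Takes about 4 to 10 N to push.
- amp_front (a point): Middle of the front edge of the amplifier's base plate: x = -65 mm, y = 0, 11 mm up in the amplifier's frame.
- amp_valves (a point): Between the tops of the two silver-topped valves at the amplifier's rear (x = +32 mm, y = -50 and -18 mm in its frame), its highest parts, 95 mm above the desk.
- toggle (a joint): Power toggle at the front left corner of the amplifier's top plate: white-tipped lever, 24 mm long, on a red block, hinged about the amplifier's x axis at (-45, 50, 66) mm in its frame. In rad: 0 = on, leaning 0.5 rad to the amplifier's left (+y); 1.0 (its stop) = off, leaning 0.5 rad to its right (-y). Starts near 0, moves under about 1 N, stays where left. Off from 0.8 up.
- toggle_tip (a point): The white end of the toggle lever, about 87 mm above the desk (90 mm when upright).
- riser: Fixed monitor riser: clear shelf on three aluminium legs, 15 mm thick. Origin on the desk, middle of the mouth of the wide left bay, level with the legs' front ends; x into the bay, y left. Wide bay: y = -92 to 92 mm, open at the back; legs from x = 0 to 215 mm, 50 mm high up to x = 65 mm, then 110 mm. The amplifier is home with amp_front at x = 0 here, near y = 0, its axes parallel to these.
- riser_shelf (a point): Middle, over the wide bay, of the lower front edge of the riser's clear shelf (white front edge): 60 mm behind the legs' front ends, 110 mm above the desk. The shelf is 12 mm thick and runs 170 mm back and over both bays.
- dac: Grey converter box, 120 x 110 x 35 mm, in the riser's narrow right bay (legs at y = -99.5 and -264.5 mm in the riser's frame); leave alone. Origin under its centre.
- mug: Blue mug, 80 mm wide, 90 mm high, on one side of the desk; leave alone. Origin under its centre.
- jar: Amber jar with a black cap, 60 mm wide, 80 mm high, on the other side of the desk; leave alone. Origin under its centre.
There are look-alikes about, which are no part of the job. Of the things that look like the amp, the smallest one is meant.

How it is judged:
By the outcome, as a careful person would: the job done as asked, in the order asked, and still so for the second after the job is handed in, with the robot touching nothing.
It also fails if it takes over 72 s, if anything falls off the work surface, if the arm or the gripper's body presses on something with over 40 N, if the wrist force passes 120 N, or if a joint passes its speed limit or range.

## Working session

There is one attempt and no reset: what is moved stays moved. The work goes in short steps, Python scripts to look and compute and a tool call to move; the robot and the scene stay as the last step left them, time stands still between calls to the robot, and variables do not carry over. Pictures are saved under pics/ and viewed, about 8 in all and at most 12, crops included, and the job is handed in when it is done.

Besides the shell and the picture viewer there is one more tool, called after "Request:" as a command line: name --argument value ..., lists and objects as JSON in quotes. send_rows: Moves the arm, as the interface text tells. Its arguments: {"type":"object","properties":{"targets":{"type":"string"},"squeeze":{"type":"number"}},"required":["targets"]}

```bash
mkdir -p pics; ls
cat > h.py <<'E'
import numpy as np, cv2
from station import *
def snap(n,f):
    m=camera_model(n); im,d=camera(n); cv2.imwrite(f'pics/{f}.png',im); np.savez(f'{f}.npz',im=im,d=d,T=np.array(m['world_to_cam']),K=K(m),D=np.array(m['dist_coeffs'])); return im,d
def K(m):
    f=200/np.tan(np.radians(m['vertical_fov'])/2); return np.array([[f,0,m['cx']],[0,f,m['cy']],[0,0,1.]])
def load(f):
    return np.load(f'{f}.npz')
def ray(s,uv):
    p=cv2.undistortPoints(np.array(uv,float).reshape(-1,1,2),s['K'],s['D'])[:,0]
    R=s['T'][:3,:3]; t=s['T'][:3,3]
    return -R.T@t, np.c_[p,np.ones(len(p))]@R   # depth-scaled rays
def at_z(s,uv,z):
    c,r=ray(s,uv); return c+r*((np.array(z)-c[2])/r[:,2])[:,None]
def at_d(s,uv):
    c,r=ray(s,uv); d=np.array([s['d'][int(round(v)),int(round(u))] for u,v in uv]); return c+r*d[:,None]
def proj(s,P):
    return cv2.projectPoints(np.array(P,float).reshape(-1,1,3),cv2.Rodrigues(s['T'][:3,:3])[0],s['T'][:3,3],s['K'],s['D'])[0][:,0]
E
python3 - <<'E'
from h import *
a,_=snap('scene','s0'); b,_=snap('side','d0')
print(observe()['clock'])
for n in('scene','side'):
    m=camera_model(n);T=np.array(m['world_to_cam']);print(n,-T[:3,:3].T@T[:3,3],T[2,:3],m['vertical_fov'])
E
```

```text
pics
0.1
scene [1231.74661125 1008.18327758 1206.14596315] [-0.42019632 -0.60676361 -0.67473919] 42.198842395052424
side [437.88781856 670.154144   773.33201327] [ 0.12763395 -0.71187304 -0.69061302] 56.57360342998381
```

View pics/s0.png

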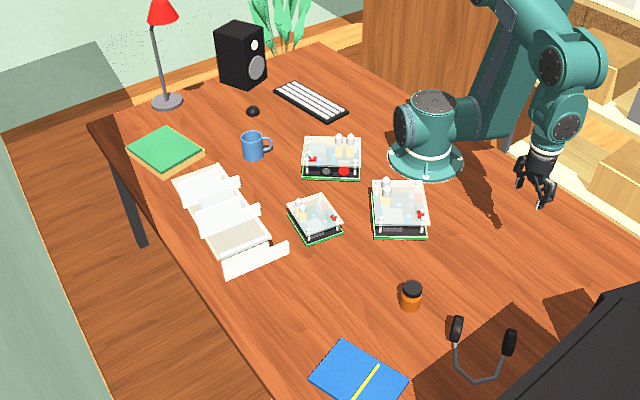

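View pics/d0.png

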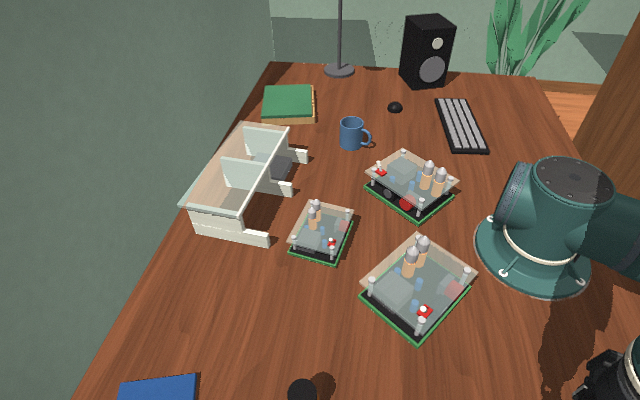

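Candidates for the amp, with scene-picture pixels: (331,158) turned away, (400,209) large, (315,218) smallest. In the side picture they are at (412,185), (418,285) and (322,232). The riser is at scene (225,220) and side (240,185). The description points to the amp at scene (315,218), so I'll check it in a close crop.

Run:
```python
from h import *
im=load('d0')['im'][110:280,175:375]
cv2.imwrite('pics/c1.png',cv2.resize(im,None,fx=3.5,fy=3.5,interpolation=cv2.INTER_CUBIC))
s=load('d0'); t=load('s0')
# rough extents
print(at_d(s,[(418,345),(360,295),(417,222),(411,218),(345,120)]).round())
print(at_z(s,[(287,255),(334,266),(354,226),(419,344),(360,306),(412,221),(366,195),(455,197)],[11]*8).round())
print('riser',at_z(s,[(270,240),(293,190),(308,157)],[50]*3).round())
```

```text
[[ 301.  309.   25.]
 [ 429.  207.   21.]
 [ 293.  -42.   20.]
 [ 309.  -52.   22.]
 [ 534. -429.   79.]]
[[ 622.  113.   11.]
 [ 499.  129.   11.]
 [ 462.  -10.   11.]
 [ 296.  300.   11.]
 [ 426.  229.   11.]
 [ 305.  -52.   11.]
 [ 438. -138.   11.]
 [ 177. -166.   11.]]
riser [[ 665.  102.   50.]
 [ 646.  -88.   50.]
 [ 631. -245.   50.]]
```

View pics/c1.png

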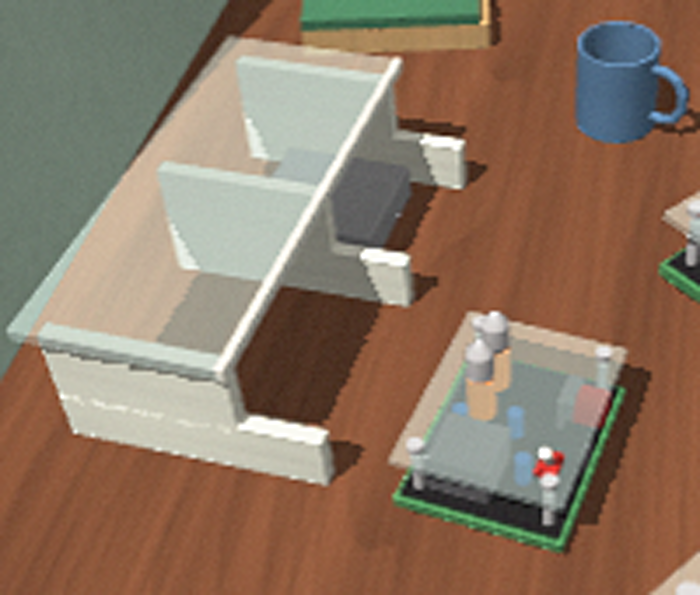

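```bash
cat >> h.py <<'E'
from scipy.optimize import least_squares
def W(p,L):
    L=np.array(L,float); c,s=np.cos(p[2]),np.sin(p[2])
    return np.c_[p[0]+c*L[:,0]-s*L[:,1],p[1]+s*L[:,0]+c*L[:,1],L[:,2]]
def fit(s,L,uv,p0):
    r=least_squares(lambda p:(proj(s,W(p,L))-uv).ravel(),p0,x_scale=[10,10,.1],loss='soft_l1'); return r.x, proj(s,W(r.x,L))-uv
def uncrop(X,o,k): return (np.array(X,float)+.5)/k-.5+np.array(o)
def amp_wire(): return [[(x,y,z) for x,y in((-65,-80),(-65,80),(65,80),(65,-80),(-65,-80))] for z in(6,16,53,60)]
def riser_wire():
    o=[[(0,y,0),(0,y,50),(65,y,50),(65,y,110)] for y in(107,92,-92,-107,-257)]
    return o+[[(60,107,110),(60,-272,110),(230,-272,122),(230,107,122),(60,107,122)]]
def draw(s,pa,pr,box,k,f):
    u0,v0,u1,v1=box; im=cv2.resize(s['im'][v0:v1,u0:u1],None,fx=k,fy=k,interpolation=cv2.INTER_CUBIC)
    for p,w,c in((pa,amp_wire(),(255,0,255)),(pr,riser_wire(),(255,255,0))):
        for l in w:
            q=(proj(s,W(p,l))-[u0,v0]+.5)*k-.5
            cv2.polylines(im,[q.round().astype(int)],False,c,1)
    cv2.imwrite(f'pics/{f}.png',im)
E
python3 - <<'E'
from h import *
s=load('d0');o=(175,110)
La=[(-65,80,16),(65,80,16),(-65,-80,16),(-65,-80,60),(65,-80,60),(65,80,60)]
Ua=uncrop([(566,538),(398,490),(623,388),(627,348),(468,313),(391,462)],o,3.5)
Lr=[(0,107,50),(0,107,0),(0,-92,50),(0,-92,0),(0,-257,50),(0,-257,0)]
Ur=uncrop([(327,432),(331,484),(412,262),(410,304),(465,145),(464,187)],o,3.5)
pa,e=fit(s,La,Ua,[540,50,0]);print(pa.round(3),e.round(1).tolist())
pr,e=fit(s,Lr,Ur,[650,0,0]);print(pr.round(3),e.round(1).tolist())
np.savez('poses.npz',pa=pa,pr=pr)
draw(s,pa,pr,(175,110,375,280),3.5,'x1')
t=load('s0'); draw(t,pa,pr,(165,150,365,290),4,'x2')
a,b=cv2.imread('pics/x1.png'),cv2.imread('pics/x2.png')
h=min(a.shape[0],b.shape[0])
b=cv2.resize(b,None,fx=.5,fy=.5) if 0 else b
cv2.imwrite('pics/x2.png',b)
E
```

```text
[ 5.43334e+02  3.90370e+01 -1.68000e-01] [[0.1, 1.8], [-0.7, 2.5], [0.5, -0.9], [0.2, -0.6], [-0.1, -0.9], [-0.1, -0.5]]
[ 6.64467e+02 -2.01940e+01 -9.90000e-02] [[-0.5, 1.9], [0.5, -0.7], [-0.9, -0.3], [0.8, 0.0], [-0.4, -0.1], [0.5, -0.0]]
```

View pics/x2.png

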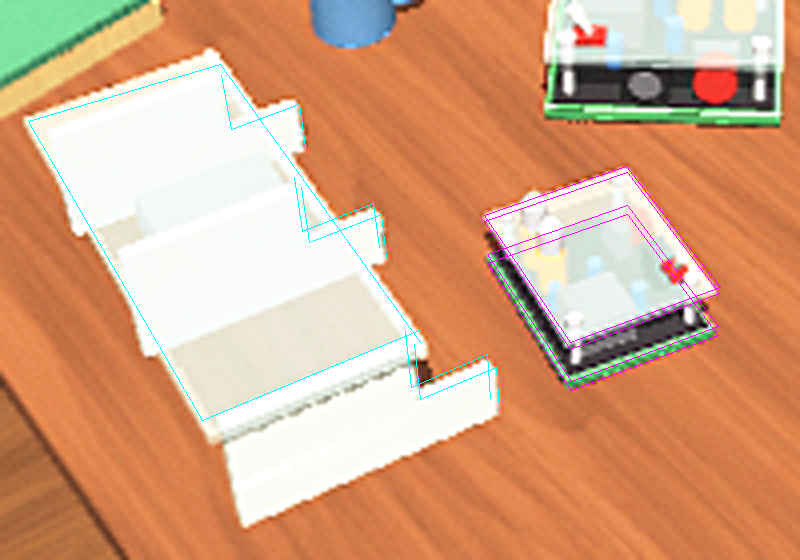

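```bash
cat >> h.py <<'E'
def fit2(obs,p0):
    def f(p): return np.concatenate([(proj(s,W(p,L))-uv).ravel() for s,L,uv in obs])
    r=least_squares(f,p0,x_scale=[10,10,.1],loss='soft_l1'); return r.x,[(proj(s,W(r.x,L))-uv).round(1).tolist() for s,L,uv in obs]
E
python3 - <<'E'
from h import *
s=load('d0');t=load('s0')
La=[(-65,80,16),(65,80,16),(-65,-80,16),(-65,-80,60),(65,-80,60),(65,80,60)]
Ua=uncrop([(566,538),(398,494),(623,388),(627,348),(468,313),(391,464)],(175,110),3.5)
Lb=[(-65,80,60),(-65,-80,60),(65,-80,60),(65,80,60),(-65,80,6),(65,80,6)]
Ub=uncrop([(718,291),(629,167),(485,214),(570,346),(716,334),(570,388)],(165,150),4)
Lr=[(0,107,0),(0,-92,0),(0,-257,0),(60,107,122),(60,-272,122)]
Ur=uncrop([(331,484),(410,304),(464,187),(220,372),(398,60)],(175,110),3.5)
Lq=[(0,107,50),(0,107,0),(0,-92,50),(0,-92,0),(0,-257,0),(230,107,122),(230,-272,122),(60,-272,122)]
Uq=uncrop([(498,370),(498,412),(385,222),(385,262),(304,151),(213,438),(25,122),(213,52)],(165,150),4)
pa,e=fit2([(s,La,Ua),(t,Lb,Ub)],[540,50,0]);print(pa.round(3),e)
pr,e=fit2([(s,Lr,Ur),(t,Lq,Uq)],[650,0,0]);print(pr.round(3),e)
np.savez('poses.npz',pa=pa,pr=pr)
draw(s,pa,pr,(175,110,375,280),3.5,'x3')
E
```

```text
[ 5.43417e+02  3.94350e+01 -1.73000e-01] [[[-0.1, 2.0], [-0.9, 1.3], [0.6, -0.6], [0.3, -0.4], [0.0, -0.8], [-0.2, -1.1]], [[0.4, -0.8], [-0.4, -0.1], [-0.2, 0.2], [-0.1, -0.8], [0.4, 0.4], [0.2, 0.6]]]
[ 6.66159e+02 -1.66330e+01 -9.30000e-02] [[[-0.2, 0.3], [-0.2, 0.7], [-0.7, 0.5], [2.9, -3.6], [-0.4, 0.9]], [[-0.1, -0.0], [0.7, 0.4], [-1.0, -1.2], [0.3, -0.3], [-0.1, -0.1], [-2.1, -3.1], [0.3, 0.9], [0.9, 1.1]]]
```

View pics/x3.png

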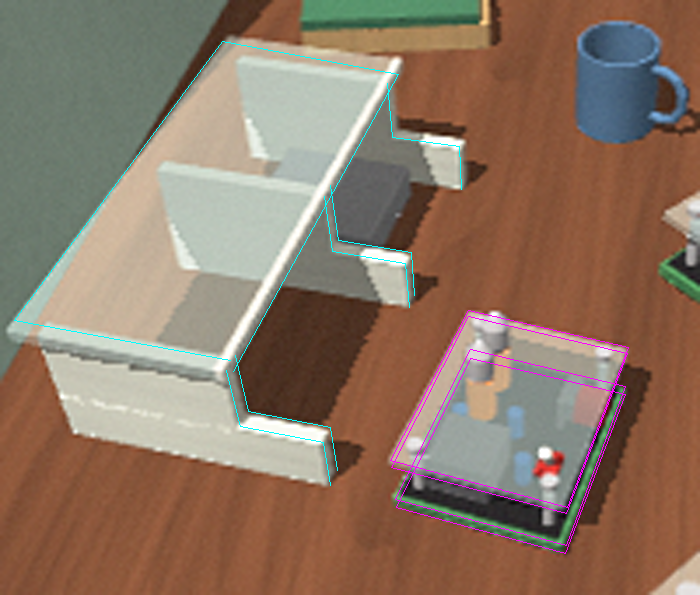

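The overlay fits. The amp's top plate is outlined at crop (391–627, 313–510), with the toggle at crop (547,463) and the knob at (590,400). The riser's leg front ends are at crop (331,484), (410,304) and (464,187). The choice of the smallest amp holds: the plates match 130×160 mm.

Run:
```python
from h import *
s=load('d0');p=np.load('poses.npz');pa,pr=p['pa'],p['pr']
o=observe();print(o['orientation'],o['grip_width'],o['clock'],tcp_to_tips if not callable(tcp_to_tips) else tcp_to_tips())
m=camera_model('wrist');T=np.array(m['world_to_cam']);print('wrist cam',-T[:3,:3].T@T[:3,3],T[2,:3],T[0,:3],m['vertical_fov'])
print('big top@70',at_z(s,[(360,295),(417,232),(478,270),(419,330)],[70]*4).round().tolist())
print('big base@12',at_z(s,[(360,306),(418,345),(476,290)],[12]*3).round().tolist())
print('toggle tip',W(pa,[(-45,61.5,87),(-45,50,66),(-45,38.5,87)]).round().tolist(), at_z(s,uncrop([(546,455)],(175,110),3.5),[87]).round())
f=W(pa,[(-65,0,11)]);d=f[0,:2]-pr[:2];c,q=np.cos(pr[2]),np.sin(pr[2]);print('front in riser',c*d[0]+q*d[1],-q*d[0]+c*d[1],'dyaw',pr[2]-pa[2])
```

```text
[-3.14070475e+00 -1.24677077e-04  2.86475621e+00] 0.998325312091249 0.1 17.0
wrist cam [ 67.59748804 526.7431896  373.75105966] [ 0.29496551 -0.08510604 -0.9517102 ] [ 0.27390152  0.9617571  -0.00111362] 58.58394802574002
big top@70 [[429.0, 237.0, 70.0], [304.0, 40.0, 70.0], [170.0, 135.0, 70.0], [307.0, 299.0, 70.0]]
big base@12 [[426.0, 230.0, 12.0], [299.0, 303.0, 12.0], [161.0, 149.0, 12.0]]
toggle tip [[510.0, 108.0, 87.0], [508.0, 96.0, 66.0], [506.0, 85.0, 87.0]] [[510. 109.  87.]]
front in riser -192.1901167663493 49.680136006325235 dyaw 0.0800102589376435
```

Request:
send_rows --targets "0.371 -0.369 -0.040 0 0 -1.467 -1;0.371 -0.369 -0.040 0 0 -1.467 -1;0.371 -0.369 -0.040 0 0 -1.467 -1;0.371 -0.369 -0.040 0 0 -1.467 -1;0.371 -0.369 -0.040 0 0 -1.467 -1;0.371 -0.369 -0.040 0 0 -1.467 -1;0.371 -0.369 -0.040 0 0 -1.467 -1;0.371 -0.369 -0.040 0 0 -1.467 -1;0.371 -0.369 -0.040 0 0 -1.467 -1;0.371 -0.369 -0.040 0 0 -1.467 -1;0.371 -0.369 -0.040 0 0 -1.467 -1;0.371 -0.369 -0.040 0 0 -1.467 -1;0.371 -0.369 -0.040 0 0 -1.467 -1;0.371 -0.369 -0.040 0 0 -1.467 -1;0.371 -0.369 -0.040 0 0 -1.467 -1;0.371 -0.369 -0.040 0 0 -1.467 -1"

```text
clock: 1.7
tcp_pos: [514.0, 136.7, 208.5]
orientation: [3.141, -0.0, 1.399]
force: [0.0, -0.4, 0.6]
grip_width: 0.0
```

Run:
```python
from h import *
o=observe();print(o['tcp_pos'],o['orientation'],o['force'],o['grip_width'],o['clock'])
snap('wrist','w1');s=load('w1');p=np.load('poses.npz')
draw(s,p['pa'],p['pr'],(0,0,640,400),1.25,'w1x')
print(proj(s,W(p['pa'],[(-45,61.5,87),(-45,50,66)])))
```

```text
[514.00807067 136.67189661 208.53965512] [ 3.14130885e+00 -9.74966507e-05  1.39898220e+00] [ 0.04697133 -0.35036732  0.56975138] 0.00010156947939521839 1.7
[[326.07295222 232.83390326]
 [325.98729957 235.4113332 ]]
```

View pics/w1x.png

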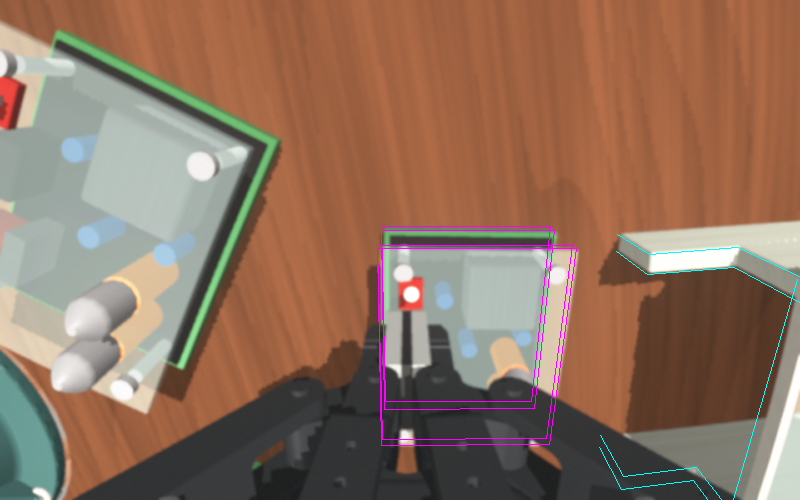

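The wrist view shows the toggle's white tip at (411,294), within 3 px of the prediction. The shut fingers sit just on its left side, and the plate outline agrees to 2–3 mm. Next I'll lower and flip the toggle.

Request:
send_rows --targets "0 0 -0.050 0 0 0 -1;0 0 -0.100 0 0 0 -1;0 0 -0.112 0 0 0 -1;0 0 -0.112 0 0 0 -1;-0.001 -0.006 -0.112 0 0 0 -1;-0.002 -0.011 -0.112 0 0 0 -1;-0.003 -0.016 -0.112 0 0 0 -1;-0.003 -0.020 -0.112 0 0 0 -1;-0.004 -0.024 -0.112 0 0 0 -1;-0.005 -0.027 -0.112 0 0 0 -1;-0.005 -0.030 -0.112 0 0 0 -1;-0.006 -0.033 -0.112 0 0 0 -1;-0.006 -0.035 -0.112 0 0 0 -1;-0.006 -0.037 -0.112 0 0 0 -1;-0.006 -0.037 -0.112 0 0 0 -1"

```text
clock: 3.25
tcp_pos: [508.3, 99.0, 96.2]
orientation: [-3.141, -0.0, 1.398]
force: [-1.3, 3.0, 0.0]
grip_width: -0.003
```

Request:
send_rows --targets "0.001 0.020 0 0 0 0 -1;0.003 0.040 0.020 0 0 0 -1;0.003 0.060 0.060 0 0 0 -1;0.003 0.060 0.080 0 0 0 1;0.003 0.060 0.080 0 0 0 1"

```text
clock: 3.75
tcp_pos: [512.8, 159.5, 178.8]
orientation: [3.137, -0.001, 1.399]
force: [-0.8, 0.4, -0.8]
grip_width: 0.332
```

Run:
```python
from h import *
o=observe();print(o['tcp_pos'],o['orientation'],o['force'],o['clock'])
snap('side','d1');s=load('d1');snap('wrist','w2')
p=np.load('poses.npz')
draw(s,p['pa'],p['pr'],(265,180,375,280),5,'d1x')
draw(load('w2'),p['pa'],p['pr'],(220,120,500,400),1.8,'w2x')
a,b=cv2.imread('pics/d1x.png')[:,:],cv2.imread('pics/w2x.png')
k=[cv2.resize(i,(400,int(400*i.shape[0]/i.shape[1]))) for i in(a,b)]
h=max(i.shape[0] for i in k);k=[cv2.copyMakeBorder(i,0,h-i.shape[0],0,0,0) for i in k]
cv2.imwrite('pics/m1.png',np.hstack(k))
```

```text
[512.75781849 159.54868871 178.83781961] [ 3.13722909e+00 -6.27363698e-04  1.39877101e+00] [-0.77581031  0.40764603 -0.80119589] 3.75
```

View pics/m1.png

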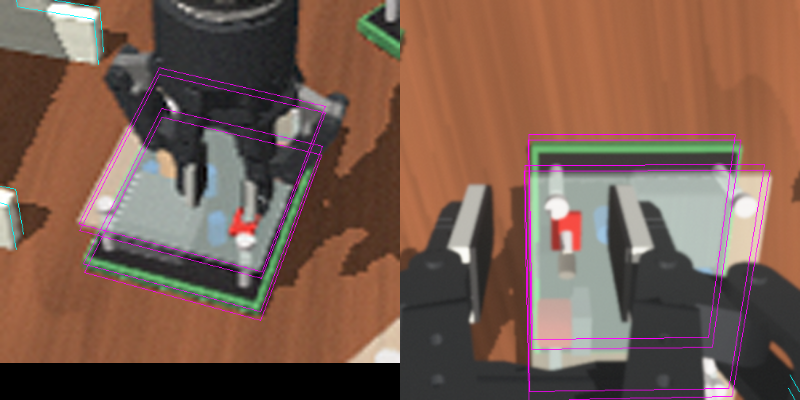

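Run:
```python
from h import *
p=np.load('poses.npz');s=load('w2')
for a in(0,.5,.8,1): print(a,((proj(s,W(p['pa'],[(-45,50+24*np.sin(.5-a),66+24*np.cos(.5-a)),(-45,50,66)]))-[220,120])*400/280).round())
im=s['im'][200:330,290:390];cv2.imwrite('pics/w2c.png',cv2.resize(im,None,fx=5,fy=4.5,interpolation=cv2.INTER_CUBIC))
```

```text
0 [[163. 229.]
 [162. 227.]]
0.5 [[163. 252.]
 [162. 227.]]
0.8 [[163. 263.]
 [162. 227.]]
1 [[163. 269.]
 [162. 227.]]
```

View pics/w2c.png

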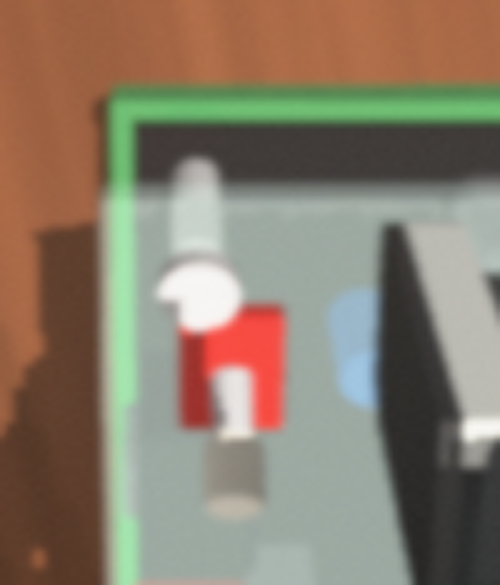

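The red block is at crop (235,370) and the lever now points down-image, its tip ending at (235,505). That is towards the amp's right and matches the prediction for about 1.0 rad, so the toggle is off. The amp has not moved. Next comes the sideways push from its left.

Request:
send_rows --targets "0.054 0.006 0 -0.345 0.060 0 1;0.054 0.006 0 -0.345 0.060 0 1;0.054 0.006 -0.050 -0.345 0.060 0 1;0.054 0.006 -0.100 -0.345 0.060 0 1;0.054 0.006 -0.126 -0.345 0.060 0 1;0.054 0.006 -0.126 -0.345 0.060 0 1;0.054 0.006 -0.126 -0.345 0.060 0 1;0.054 0.006 -0.126 -0.345 0.060 0 1"

```text
clock: 4.65
tcp_pos: [566.3, 165.0, 51.8]
orientation: [3.139, 0.349, 1.397]
force: [0.2, 0.2, 0.6]
grip_width: 1.004
```

Run:
```python
from h import *
from scipy.spatial.transform import Rotation as Ro
o=observe();print(o['tcp_pos'],o['orientation'],o['force'],o['grip_width'],o['clock'])
snap('wrist','w3');s=load('w3')
# cloud in tool frame near fingers
v,u=np.mgrid[0:400,0:640];uv=np.c_[u.ravel(),v.ravel()];c,r=ray(s,uv);P=c+r*s['d'].ravel()[:,None]
R=Ro.from_euler('xyz',o['orientation']).as_matrix();Q=(P-o['tcp_pos'])@R
for sg in(-1,1):
    k=(s['d'].ravel()>0)&(Q[:,1]*sg>35)&(Q[:,1]*sg<62)&(abs(Q[:,0])<14)&(Q[:,2]<30)&(Q[:,2]>-40)&(P[:,2]>8)
    q=Q[k];print(sg,k.sum(),np.percentile(q,[0,2,50,98,100],axis=0).round(1).tolist())
p=np.load('poses.npz');draw(s,p['pa'],p['pr'],(0,0,640,400),1.25,'w3x')
```

```text
[566.28605338 164.95728769  51.83264087] [3.13918931 0.3493868  1.39665584] [0.19650808 0.15425504 0.55234913] 1.0038238328372457 4.65
-1 3715 [[-11.5, -61.9, -40.0], [-9.5, -55.9, -39.1], [7.3, -43.2, -20.9], [12.3, -42.4, 0.7], [13.9, -42.0, 4.1]]
1 3723 [[-11.4, 41.7, -40.0], [-9.4, 42.2, -39.2], [7.3, 43.0, -20.8], [12.3, 55.7, 1.0], [13.9, 62.0, 4.3]]
```

View pics/w3x.png

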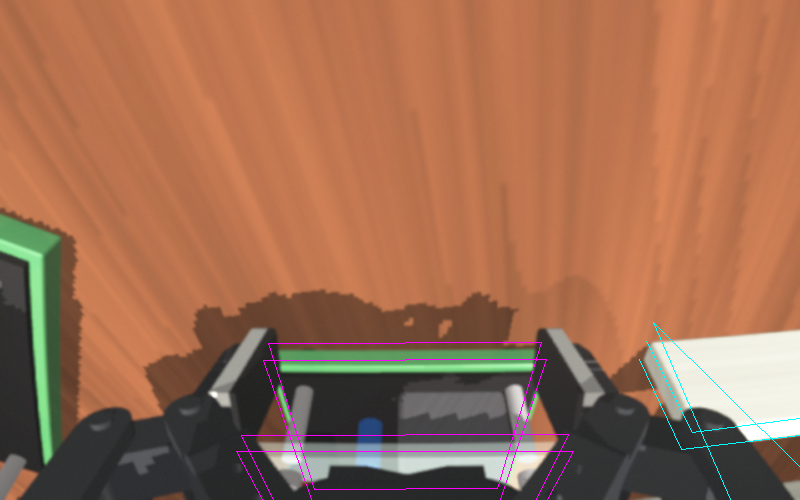

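The wrist view shows the amp's left edge between the open fingers at (281–537, 350–372), and the riser's left leg at (650,345). The finger depth puts the open tips about 4 mm past the TCP, so the TCP must be at z ≈ 11.5.

Request:
send_rows --targets "0 0 -0.030 0 0 0 1;0 0 -0.037 0 0 0 1;0 0 -0.037 0 0 0 1;0 0 -0.037 0 0 0 1"

```text
clock: 5.1
tcp_pos: [565.9, 165.1, 14.4]
orientation: [3.14, 0.35, 1.397]
force: [0.2, -0.7, 0.3]
grip_width: 1.002
```

Request:
send_rows --targets "0 -0.010 -0.002 0 0 0 1;-0.002 -0.020 -0.002 0 0 0 1;-0.004 -0.026 -0.002 0 0 0 1;-0.005 -0.030 -0.002 0 0 0 1;-0.006 -0.033 -0.002 0 0 0 1;-0.006 -0.035 -0.002 0 0 0 1;-0.006 -0.037 -0.002 0 0 0 1;-0.006 -0.039 -0.002 0 0 0 1"

```text
clock: 5.9
tcp_pos: [559.5, 126.0, 11.3]
orientation: [3.141, 0.35, 1.398]
force: [-0.5, 0.0, -0.3]
grip_width: 0.998
```

Request:
send_rows --targets "0 -0.002 0 0 0 0 1;0 -0.004 0 0 0 0 1;0 -0.005 0 0 0 0 1"

```text
clock: 6.2
tcp_pos: [559.6, 121.2, 11.2]
orientation: [3.141, 0.35, 1.398]
force: [-0.4, 4.3, 0.1]
grip_width: 0.999
```

Request:
send_rows --targets "-0.001 -0.003 0 0 0 0.006 1;-0.002 -0.006 0 0 0 0.012 1;-0.002 -0.009 0 0 0 0.018 1;-0.003 -0.012 0 0 0 0.024 1;-0.004 -0.015 0 0 0 0.030 1;-0.005 -0.018 0 0 0 0.036 1;-0.005 -0.021 0 0 0 0.042 1;-0.006 -0.024 0 0 0 0.048 1;-0.007 -0.027 0 0 0 0.054 1;-0.008 -0.030 0 0 0 0.060 1;-0.009 -0.033 0 0 0 0.066 1;-0.010 -0.036 0 0 0 0.072 1;-0.010 -0.038 0 0 0 0.078 1;-0.010 -0.039 0 0 0 0.080 1;-0.010 -0.039 0 0 0 0.080 1"

```text
clock: 7.7
tcp_pos: [549.3, 81.8, 11.3]
orientation: [-3.142, 0.351, 1.478]
force: [-1.5, 1.1, -0.7]
grip_width: 1.003
```

Request:
send_rows --targets "0.001 0.010 0 0 0 0 1;0.003 0.040 0.005 0 0 0 1;0.003 0.060 0.050 0 0 0 1;0.003 0.060 0.100 0 0 0 1;0.003 0.060 0.150 0 0 0 1;-0.030 0.060 0.200 0.340 -0.060 0 1;-0.080 0.060 0.200 0.340 -0.060 0 1;-0.130 0.060 0.200 0.340 -0.060 0 1;-0.180 0.010 0.200 0.340 -0.060 0.15 1;-0.180 -0.040 0.200 0.340 -0.060 0.15 1;-0.180 -0.060 0.200 0.340 -0.060 0.15 1;-0.180 -0.060 0.200 0.340 -0.060 0.15 1"

```text
clock: 8.9
tcp_pos: [368.9, 18.9, 211.9]
orientation: [3.088, 0.011, 1.614]
force: [-0.1, -0.2, 0.2]
grip_width: 1.001
```

Run:
```python
from h import *
o=observe();print(o['tcp_pos'],o['orientation'],o['force'],o['grip_width'],o['clock'])
snap('side','d2');snap('scene','s2')
p=np.load('poses.npz')
s=load('d2');t=load('s2');im=s['im'][120:280,180:370];a=cv2.resize(im,None,fx=3,fy=3,interpolation=cv2.INTER_CUBIC)
b=cv2.resize(t['im'][155:275,215:357],None,fx=4,fy=4,interpolation=cv2.INTER_CUBIC)
cv2.imwrite('pics/m2.png',np.vstack([np.hstack([a[:300],np.zeros((300,0,3),np.uint8)])])) if 0 else None
b2=cv2.resize(t['im'][150:270,215:345],None,fx=2.8,fy=2.8,interpolation=cv2.INTER_CUBIC)
a2=cv2.resize(s['im'][125:270,205:360],None,fx=2.8,fy=2.8,interpolation=cv2.INTER_CUBIC)
h=max(a2.shape[0],b2.shape[0]);print(a2.shape,b2.shape)
cv2.imwrite('pics/m2.png',np.hstack([cv2.copyMakeBorder(i,0,h-i.shape[0],0,0,0) for i in(a2,b2)]))
```

```text
[368.93935463  18.87580887 211.85381383] [3.08752164 0.01069338 1.61449496] [-0.11828373 -0.18512316  0.24404194] 1.0012103129238248 8.9
(406, 434, 3) (336, 364, 3)
```

View pics/m2.png

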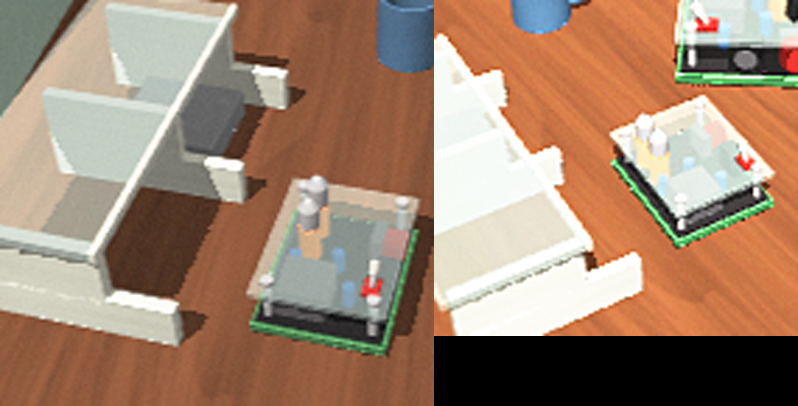

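The view shows the amp now squared towards the bay. In the side half its base rim runs (252,320)–(388,350)–(419,232), and the toggle lever is at (374,270), leaning right. In the scene half the leg fronts are at (640,275) and (558,165). I'll now measure amp and riser numerically from wrist depth.

Request:
send_rows --targets "0.050 0.005 0.030 0.06 0 -0.11 1;0.100 0.005 0.038 0.06 0 -0.11 1;0.150 0.011 0.038 0.06 0 -0.11 1;0.191 0.011 0.038 0.06 0 -0.11 1;0.191 0.011 0.038 0.06 0 -0.11 1;0.191 0.011 0.038 0.06 0 -0.11 1;0.191 0.011 0.038 0.06 0 -0.11 1"

```text
clock: 9.7
tcp_pos: [559.7, 34.2, 249.2]
orientation: [3.09, -0.051, 1.511]
force: [-1.0, -0.4, 0.6]
grip_width: 1.0
```

```bash
cat >> h.py <<'E'
def cloud(f):
    s=load(f);v,u=np.mgrid[0:400,0:640];c,r=ray(s,np.c_[u.ravel(),v.ravel()]);P=c+r*s['d'].ravel()[:,None]
    hsv=cv2.cvtColor(s['im'],cv2.COLOR_BGR2HSV).reshape(-1,3);k=s['d'].ravel()>0
    return P[k],hsv[k]
def L(p,P):
    d=P[:,:2]-p[:2];c,s=np.cos(p[2]),np.sin(p[2]);return np.c_[c*d[:,0]+s*d[:,1],-s*d[:,0]+c*d[:,1],P[:,2]]
E
python3 - <<'E'
from h import *
o=observe();print(o['tcp_pos'],o['orientation'],o['clock'])
snap('wrist','w4');P,h=cloud('w4');p=np.load('poses.npz');pr=p['pr']
g=(h[:,0]>45)&(h[:,0]<75)&(h[:,1]>110)&(P[:,2]>0)&(P[:,2]<25)
G=L(pr,P[g]);print('green',g.sum(),np.percentile(G,[0,1,50,99,100],axis=0).round(1).tolist())
Q=L(pr,P)
for y0 in(99.5,-99.5):
    k=(abs(Q[:,1]-y0)<25)&(abs(Q[:,2]-50)<4)&(Q[:,0]>-30)&(Q[:,0]<75);print(y0,k.sum(),np.percentile(Q[k],[0,1,5,50,95,99,100],axis=0).round(1).tolist() if k.any() else '')
k=(abs(Q[:,2])<5)&(h[:,0]<20);print('desk z',np.median(P[k][:,2]))
E
```

```text
[559.72400276  34.22007706 249.15452669] [ 3.08955012 -0.05076359  1.51100073] 9.7
green 173 [[-357.3, -196.0, 12.6], [-355.8, -192.2, 13.0], [-220.3, -162.4, 20.6], [-205.5, 189.2, 22.7], [-205.3, 190.9, 23.4]]
99.5 1115 [[0.6, 92.1, 46.0], [1.0, 92.6, 47.4], [3.1, 93.4, 48.5], [34.2, 100.2, 50.1], [64.9, 106.8, 51.6], [66.6, 107.4, 53.4], [68.5, 107.7, 53.9]]
-99.5 196 [[-1.0, -105.8, 46.0], [-0.7, -105.6, 46.1], [-0.3, -105.1, 46.9], [6.2, -98.0, 49.9], [14.1, -90.9, 50.9], [16.0, -90.6, 51.4], [17.2, -90.0, 52.0]]
desk z 0.25625212116500506
```

```bash
cat >> h.py <<'E'
def amp_pts(f,pr,x0=-230,x1=80):
    P,h=cloud(f);Q=L(pr,P)
    k=(Q[:,0]>x0)&(Q[:,0]<x1)&(abs(Q[:,1])<130)&(Q[:,2]>2)&(Q[:,2]<24)
    return Q[k],h[k]
E
python3 - <<'E'
from h import *
pr=np.load('poses.npz')['pr']
Q,h=amp_pts('w4',pr,-230,-20)
print(len(Q),np.percentile(h,[5,25,50,75,95],axis=0).tolist())
k=(h[:,0]>40)&(h[:,0]<80)&(h[:,1]>60);print(k.sum(),np.percentile(Q[k],[0,1,5,50,95,99,100],axis=0).round(1).tolist())
p2=(abs(L(pr,cloud('w4')[0])[:,2]-60)<5);X=L(pr,cloud('w4')[0])[p2];X=X[(X[:,0]<0)&(abs(X[:,1])<130)];print('z60',len(X),np.percentile(X,[0,2,50,98,100],axis=0).round(1).tolist())
im=load('w4')['im'];cv2.imwrite('pics/w4.png',im)
E
```

```text
905 [[10.0, 61.2, 148.2], [11.0, 95.0, 161.0], [58.0, 98.0, 173.0], [61.0, 140.0, 188.0], [62.0, 149.0, 195.0]]
598 [[-189.3, 72.2, 6.8], [-188.3, 72.7, 8.5], [-183.1, 73.0, 10.3], [-124.0, 75.1, 16.1], [-66.2, 76.8, 17.6], [-61.9, 77.1, 18.0], [-60.7, 77.2, 19.4]]
z60 19842 [[-347.2, -107.7, 55.0], [-189.3, -81.3, 58.7], [-128.8, 6.1, 60.3], [-63.1, 74.8, 61.9], [-60.3, 77.2, 65.0]]
```

```bash
cat >> h.py <<'E'
def amp_fit(f,pr,p0=(-125,-3,0.),zr=(57.5,63)):
    """pose of amp in riser frame: soft-edged fit of the 130x160 top plate to its depth points"""
    Q=L(pr,cloud(f)[0]);Q=Q[(Q[:,2]>zr[0])&(Q[:,2]<zr[1])&(Q[:,0]<58)]
    q=Q[(abs(Q[:,0]-p0[0])<80)&(abs(Q[:,1]-p0[1])<95)]
    (c,wh,ang)=cv2.minAreaRect(q[:,:2].astype(np.float32))
    # edge lines: extreme points in bins
    a=np.array(p0,float)
    for _ in range(4):
        l=L(a,q);l=l[(abs(l[:,0])<68)&(abs(l[:,1])<83)];E=[]
        for ax,sg in((0,-1),(0,1),(1,-1),(1,1)):
            lim=(65,80)[ax];o=1-ax;xs=[]
            for b in np.arange(-(65,80)[o]+8,(65,80)[o]-8,6):
                m=l[(l[:,o]>=b)&(l[:,o]<b+6)]
                if len(m)<5: continue
                e=(m[:,ax]*sg).max()
                if abs(e-lim)<6: xs.append((b+3,e*sg))
            xs=np.array(xs);E.append((ax,sg,len(xs),*( (np.median(xs[:,1]),np.polyfit(xs[:,0],xs[:,1],1)[0]) if len(xs)>4 else (np.nan,np.nan))))
        cx=np.nanmean([E[0][3]+65,E[1][3]-65]);cy=np.nanmean([E[2][3]+80,E[3][3]-80])
        w=np.array([-E[0][4],-E[1][4],E[2][4],E[3][4]]);n=np.array([e[2] for e in E])*~np.isnan(w);th=np.nansum(w*n)/n.sum()
        co,si=np.cos(a[2]),np.sin(a[2]);a=np.array([a[0]+co*cx-si*cy,a[1]+si*cx+co*cy,a[2]+th])
    return a,E,(c,wh,ang)
E
python3 - <<'E'
from h import *
pr=np.load('poses.npz')['pr']
a,E,m=amp_fit('w4',pr);print(a.round(3),m)
for e in E:print(np.round(e,3))
print('front x',a[0]-65*np.cos(a[2]),'y',a[1]-65*np.sin(a[2]))
# riser yaw check: inner faces of left leg
Q=L(pr,cloud('w4')[0]);k=(abs(Q[:,1]-99.5)<12)&(abs(Q[:,2]-50)<4)&(Q[:,0]>2)&(Q[:,0]<62);q=Q[k]
for sg in(-1,1):
    xs=[(b+4,sg*(sg*q[(q[:,0]>=b)&(q[:,0]<b+8),1]).max()) for b in range(2,60,8)];print(np.polyfit(*np.array(xs).T,1).round(4))
E
```

```text
[-1.25308e+02 -2.94700e+00 -6.00000e-03] ((-125.3409652709961, -3.4032974243164062), (160.59837341308594, 130.2017822265625), 89.74125671386719)
[  0.     -1.     24.    -64.545  -0.   ]
[ 0.0000e+00  1.0000e+00  2.4000e+01  6.4547e+01 -4.0000e-03]
[ 1.000e+00 -1.000e+00  1.900e+01 -7.957e+01 -4.000e-03]
[ 1.0000e+00  1.0000e+00  1.9000e+01  7.9569e+01 -1.0000e-03]
front x -190.30642233861184 y -2.5642459014292296
[-1.55000e-02  9.33993e+01]
[9.300000e-03 1.069631e+02]
```

Run:
```python
from h import *
from scipy.spatial.transform import Rotation as Ro
o=observe();R0=Ro.from_euler('xyz',o['orientation']);y=np.array([-np.sin(-.093),np.cos(-.093),0])
Rd=Ro.from_rotvec(-.349*y)*Ro.from_euler('xyz',[np.pi,0,np.pi-.093])
d=(Rd*R0.inv()).as_rotvec();print(d.round(3),np.linalg.norm(d));print(Rd.as_matrix()[:,2],Rd.as_euler('xyz'))
print((np.array([449.8,.5,110])-o['tcp_pos']).round(1),o['clock'])
```

```text
[-0.372 -0.243  1.507] 1.5716965438612525
[ 0.34048053 -0.0317563  -0.93971514] [3.14159265 0.349      3.04859265]
[-109.8  -33.4 -139.5] 9.75
```

Request:
send_rows --targets "-0.110 -0.033 0 -0.372 -0.243 1.507 1;-0.110 -0.033 0 -0.372 -0.243 1.507 1;-0.110 -0.033 0 -0.372 -0.243 1.507 1;-0.110 -0.033 0 -0.372 -0.243 1.507 1;-0.110 -0.033 0 -0.372 -0.243 1.507 1;-0.110 -0.033 0 -0.372 -0.243 1.507 1;-0.110 -0.033 0 -0.372 -0.243 1.507 1;-0.110 -0.033 0 -0.372 -0.243 1.507 1;-0.110 -0.033 0 -0.372 -0.243 1.507 1;-0.110 -0.033 0 -0.372 -0.243 1.507 1;-0.110 -0.033 0 -0.372 -0.243 1.507 1;-0.110 -0.033 0 -0.372 -0.243 1.507 1;-0.110 -0.033 -0.030 -0.372 -0.243 1.507 1;-0.110 -0.033 -0.060 -0.372 -0.243 1.507 1;-0.110 -0.033 -0.100 -0.372 -0.243 1.507 1;-0.110 -0.033 -0.140 -0.372 -0.243 1.507 1;-0.110 -0.033 -0.140 -0.372 -0.243 1.507 1;-0.110 -0.033 -0.140 -0.372 -0.243 1.507 1"

```text
clock: 11.55
tcp_pos: [450.3, 0.1, 110.0]
orientation: [3.14, 0.348, 3.046]
force: [-0.0, 0.8, 1.5]
grip_width: 0.998
```

Request:
send_rows --targets "0 0 -0.030 0 0 0 1;0 0 -0.060 0 0 0 1;0 0 -0.085 0 0 0 1;0 0 -0.096 0 0 0 1;0 0 -0.096 0 0 0 1;0 0 -0.096 0 0 0 1"

```text
clock: 12.15
tcp_pos: [451.9, -0.2, 15.0]
orientation: [3.141, 0.351, 3.047]
force: [0.3, -0.3, 1.1]
grip_width: 1.0
```

Request:
send_rows --targets "0 0 -0.0035 0 0 0 1;0.006 -0.0005 -0.0035 0 0 0 1;0.010 -0.001 -0.0035 0 0 0 1;0.014 -0.001 -0.0035 0 0 0 1;0.017 -0.0015 -0.0035 0 0 0 1;0.020 -0.0015 -0.0035 0 0 0 1;0.024 -0.002 -0.0035 0 0 0 1;0.028 -0.002 -0.0035 0 0 0 1;0.033 -0.0025 -0.0035 0 0 0 1;0.038 -0.003 -0.0035 0 0 0 1;0.043 -0.0035 -0.0035 0 0 0 1;0.048 -0.004 -0.0035 0 0 0 1;0.053 -0.004 -0.0035 0 0 0 1;0.058 -0.0045 -0.0035 0 0 0 1;0.063 -0.005 -0.0035 0 0 0 1;0.068 -0.0055 -0.0035 0 0 0 1;0.073 -0.0055 -0.0035 0 0 0 1;0.076 -0.006 -0.0035 0 0 0 1;0.078 -0.006 -0.0035 0 0 0 1;0.078 -0.006 -0.0035 0 0 0 1"

```text
clock: 14.15
tcp_pos: [528.0, -5.9, 9.4]
orientation: [3.141, 0.347, 3.047]
force: [-4.5, -0.1, 1.9]
grip_width: 1.002
```

Run:
```python
from h import *
o=observe();pr=np.load('poses.npz')['pr'];print(L(pr,o['tcp_pos'][None]),o['force'],o['clock'])
snap('wrist','w5');s=load('w5')
P,h=cloud('w5');Q=L(pr,P)
k=(Q[:,2]>55)&(Q[:,2]<64)&(Q[:,0]>-160)&(Q[:,0]<20)&(abs(Q[:,1])<40);print(k.sum(),np.percentile(Q[k],[0,1,50,99,100],axis=0).round(1).tolist() if k.any() else'')
k=(h[:,0]>40)&(h[:,0]<80)&(h[:,1]>60)&(Q[:,2]<25)&(Q[:,0]>-180)&(abs(Q[:,1])<90);q=Q[k];print(k.sum(),np.percentile(q,[0,1,50,99,100],axis=0).round(1).tolist() if k.any() else'')
cv2.imwrite('pics/w5.png',s['im'])
```

```text
[[-138.52854425   -2.0588203     9.43494036]] [-4.5158688  -0.09072342  1.86788754] 14.15
0 
6161 [[-151.2, -81.7, 5.8], [-129.6, -80.1, 6.8], [-128.0, -2.3, 13.4], [-123.6, 76.0, 17.0], [-122.4, 77.7, 24.8]]
```

```bash
cat >> h.py <<'E'
def front(f,pr):
    P,h=cloud(f);Q=L(pr,P)
    k=(h[:,0]>40)&(h[:,0]<80)&(h[:,1]>60)&(Q[:,2]>7)&(Q[:,2]<15)&(Q[:,0]>-180)&(Q[:,0]<20)&(abs(Q[:,1])<90);q=Q[k]
    m=np.median(q[:,0])
    for _ in range(3):
        c=np.polyfit(q[:,1],q[:,0],1);r=q[:,0]-np.polyval(c,q[:,1]);q=q[abs(r)<max(.6,2*np.median(abs(r)))]
    return dict(n=len(q),x=c[1],yaw=-c[0],ylo=q[:,1].min(),yhi=q[:,1].max(),sd=r.std())
E
python3 - <<'E'
from h import *
pr=np.load('poses.npz')['pr'];print(front('w5',pr))
E
```

```text
{'n': 2779, 'x': np.float64(-128.2155964247085), 'yaw': np.float64(-0.0025769728611023824), 'ylo': np.float64(-81.7134120614066), 'yhi': np.float64(77.30836082314204), 'sd': np.float64(0.31196300952453687)}
```

Front face at x = −128.2, yaw −0.003, y ≈ −2 in the riser's frame, so the amp is square and centred. I'll keep pushing.

Request:
send_rows --targets "0.004 -0.0005 0.0015 0 0 0 1;0.009 -0.001 0.0015 0 0 0 1;0.014 -0.001 0.0015 0 0 0 1;0.019 -0.0015 0.0015 0 0 0 1;0.024 -0.002 0.0015 0 0 0 1;0.029 -0.002 0.0015 0 0 0 1;0.034 -0.0025 0.0015 0 0 0 1;0.039 -0.003 0.0015 0 0 0 1;0.044 -0.0035 0.0015 0 0 0 1;0.049 -0.004 0.0015 0 0 0 1;0.054 -0.004 0.0015 0 0 0 1;0.059 -0.0045 0.0015 0 0 0 1;0.064 -0.005 0.0015 0 0 0 1;0.069 -0.0055 0.0015 0 0 0 1;0.074 -0.0055 0.0015 0 0 0 1;0.079 -0.006 0.0015 0 0 0 1;0.084 -0.0065 0.0015 0 0 0 1;0.087 -0.0065 0.0015 0 0 0 1;0.089 -0.007 0.0015 0 0 0 1;0.089 -0.007 0.0015 0 0 0 1"

```text
clock: 16.2
tcp_pos: [617.9, -13.0, 11.4]
orientation: [3.141, 0.349, 3.047]
force: [-0.9, 0.4, -1.8]
grip_width: 1.001
```

Run:
```python
from h import *
o=observe();pr=np.load('poses.npz')['pr'];print(L(pr,o['tcp_pos'][None]),o['force'],o['clock'])
snap('wrist','w6');print(front('w6',pr))
Q=L(pr,cloud('w6')[0])
for y0 in(99.5,-99.5):
    k=(abs(Q[:,1]-y0)<12)&(Q[:,2]>5)&(Q[:,2]<48)&(Q[:,0]>-15)&(Q[:,0]<10);print(y0,k.sum(),np.percentile(Q[k],[1,10,50,90,99],axis=0).round(1).tolist() if k.any() else '')
```

```text
[[-48.42544357  -0.86737047  11.38460889]] [-0.89751965  0.35215435 -1.79759951] 16.2
{'n': 2777, 'x': np.float64(-37.90449584294921), 'yaw': np.float64(-0.001864449356226696), 'ylo': np.float64(-80.29088115900093), 'yhi': np.float64(78.25114951774236), 'sd': np.float64(0.3175638142907423)}
99.5 19 [[4.3, 91.6, 34.0], [5.1, 92.0, 34.2], [6.9, 92.9, 35.6], [9.4, 93.2, 36.7], [9.9, 93.7, 37.1]]
-99.5 42 [[-0.1, -93.2, 33.2], [0.8, -92.3, 33.8], [5.4, -91.5, 35.8], [8.4, -91.0, 38.0], [9.9, -90.7, 38.3]]
```

Request:
send_rows --targets "0.004 -0.0005 0 0 0 0 1;0.009 -0.001 0 0 0 0 1;0.014 -0.0015 0 0 0 0 1;0.019 -0.002 0 0 0 0 1;0.024 -0.002 0 0 0 0 1;0.028 -0.0025 0 0 0 0 1;0.031 -0.003 0 0 0 0 1;0.034 -0.003 0 0 0 0 1;0.036 -0.0035 0 0 0 0 1;0.036 -0.0035 0 0 0 0 1"

```text
clock: 17.25
tcp_pos: [653.8, -16.5, 11.4]
orientation: [3.141, 0.349, 3.047]
force: [-3.2, 0.7, 0.9]
grip_width: 1.001
```

Run:
```python
from h import *
o=observe();pr=np.load('poses.npz')['pr'];print(L(pr,o['tcp_pos'][None]),o['force'],o['clock'])
snap('wrist','w7');print(front('w7',pr))
Q=L(pr,cloud('w7')[0])
for y0 in(99.5,-99.5):
    k=(abs(Q[:,1]-y0)<6)&(Q[:,2]>5)&(Q[:,2]<48)&(Q[:,0]>-15)&(Q[:,0]<10);print(y0,k.sum(),np.percentile(Q[k],[1,10,50,90,99],axis=0).round(1).tolist() if k.any() else '')
```

```text
[[-12.36483137  -1.0176966   11.40526635]] [-3.18530809  0.69930389  0.93256506] 17.25
{'n': 2804, 'x': np.float64(-1.982117744973849), 'yaw': np.float64(-0.0018128473566097155), 'ylo': np.float64(-80.44602911308924), 'yhi': np.float64(78.62992033874936), 'sd': np.float64(0.3180654070408928)}
99.5 966 [[-0.0, 93.6, 5.2], [0.6, 94.3, 7.1], [1.3, 99.5, 14.9], [2.2, 104.3, 22.0], [3.4, 105.4, 24.7]]
-99.5 899 [[-1.1, -105.2, 5.2], [-0.6, -103.9, 6.9], [0.1, -99.3, 15.0], [0.8, -94.5, 22.1], [1.4, -93.6, 23.9]]
```

Request:
send_rows --targets "0.001 0 0 0 0 0 1;0.002 0 0 0 0 -0.002 1;0.0027 0 0 0 0 -0.004 1;0.0027 0 0 0 0 -0.004 1;0.0027 0 0 0 0 -0.004 1"

```text
clock: 17.8
tcp_pos: [656.0, -16.4, 11.3]
orientation: [3.141, 0.349, 3.043]
force: [-4.2, 0.7, 2.6]
grip_width: 1.0
```

Run:
```python
from h import *
o=observe();pr=np.load('poses.npz')['pr'];print(L(pr,o['tcp_pos'][None]),o['force'],o['clock'])
snap('wrist','w8');print(front('w8',pr))
Q=L(pr,cloud('w8')[0])
for y0 in(99.5,-99.5):
    k=(abs(Q[:,1]-y0)<6)&(Q[:,2]>5)&(Q[:,2]<20)&(Q[:,0]>-15)&(Q[:,0]<10);print(y0,k.sum(),np.median(Q[k],axis=0).round(1))
```

```text
[[-10.08683352  -0.73923556  11.33677224]] [-4.23360856  0.65538775  2.58067491] 17.8
{'n': 2768, 'x': np.float64(0.24723204348771968), 'yaw': np.float64(-0.005305702202263803), 'ylo': np.float64(-79.92670782718744), 'yhi': np.float64(78.90990371309576), 'sd': np.float64(0.32229030442390255)}
99.5 755 [ 1.3 99.3 12.8]
-99.5 712 [  0.1 -99.2  12.8]
```

Request:
send_rows --targets "-0.015 0.0015 0 0 0 0 1;-0.050 0.005 0.005 0 0 0 1;-0.080 0.008 0.050 0 0 0 1;-0.100 0.009 0.100 0 0 0 1;-0.110 0.010 0.150 0 0 0 1;-0.110 0.010 0.180 0 0 0 1;-0.110 0.010 0.180 0 0 0 1"

```text
clock: 18.55
tcp_pos: [548.8, -6.9, 197.7]
orientation: [3.141, 0.359, 3.043]
force: [1.1, -0.2, -1.0]
grip_width: 0.997
```

Run:
```python
from h import *
o=observe();pr=np.load('poses.npz')['pr'];print(o['tcp_pos'],o['force'],o['clock'])
snap('side','d3');snap('scene','s3');snap('wrist','w9')
s,t=load('d3'),load('s3')
a=cv2.resize(s['im'][110:270,185:375],None,fx=2.4,fy=2.4,interpolation=cv2.INTER_CUBIC)
b=cv2.resize(load('w9')['im'],(340,213));c=cv2.resize(t['im'][130:290,160:370],(340,259),interpolation=cv2.INTER_CUBIC)
r=np.vstack([b,c]);h=max(len(a),len(r));cv2.imwrite('pics/m3.png',np.hstack([cv2.copyMakeBorder(i,0,h-len(i),0,0,0) for i in(a,r)]))
```

```text
[548.7999327  -6.9354908 197.6687814] [ 1.09128118 -0.15665975 -0.95906488] 18.55
```

View pics/m3.png

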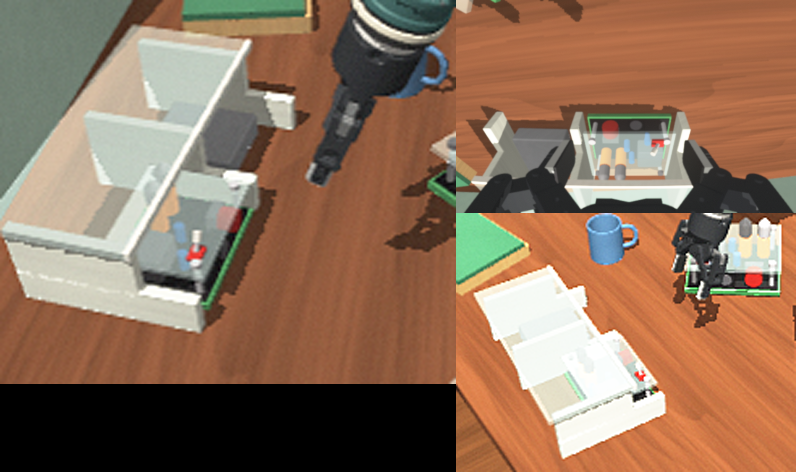

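The amp sits in the bay with its valves under the shelf. Its green front edge runs (210,305)–(255,210), level with the leg ends, and the toggle lever at (197,238) leans right of its red block. The mug and dac are unmoved. I'll do one last numeric check, then hand in.

Run:
```python
from h import *
pr=np.load('poses.npz')['pr'];print(front('w9',pr))
Q=L(pr,cloud('w9')[0])
for y0 in(99.5,-99.5):
    k=(abs(Q[:,1]-y0)<6)&(Q[:,2]>8)&(Q[:,2]<40)&(Q[:,0]>-15)&(Q[:,0]<10);print(y0,k.sum(),np.median(Q[k],axis=0).round(1) if k.any() else'')
k=(Q[:,0]>2)&(Q[:,0]<50)&(abs(Q[:,1])<75)&(Q[:,2]>55)&(Q[:,2]<64);print('plate z',k.sum(),np.median(Q[k],axis=0).round(1),np.polyfit(Q[k,0],Q[k,2],1).round(3))
# other objects: before/after change in the side and scene pictures, outside arm/amp
for a,b in(('d0','d3'),('s0','s3')):
    A,B=load(a),load(b)
    for n,(x,y) in dict(mug=(520,-260),big=(290,170),jar=(0,0)).items():pass
def ctr(f,lo,hi):
    m=cv2.inRange(cv2.cvtColor(load(f)['im'],cv2.COLOR_BGR2HSV),lo,hi);n,l,st,c=cv2.connectedComponentsWithStats(m);return [(c[i].round(1).tolist(),int(st[i,4])) for i in range(1,n) if st[i,4]>60]
for f in('s0','s3'): print('jar',ctr(f,(8,180,90),(22,255,255))[:4],'mug',ctr(f,(100,90,60),(115,255,255))[:4])
```

```text
{'n': 477, 'x': np.float64(0.20361532374210742), 'yaw': np.float64(-0.006267895428561505), 'ylo': np.float64(-80.28578240390402), 'yhi': np.float64(78.44646970896699), 'sd': np.float64(0.3880217295850512)}
99.5 272 [ 1.  99.4 24.4]
-99.5 257 [ -0.3 -99.4  24.9]
plate z 4618 [24.2 -5.4 60. ] [-1.0000e-03  6.0104e+01]
jar [([409.3, 302.8], 325)] mug [([253.0, 145.7], 598), ([355.9, 375.0], 3675)]
jar [([409.2, 302.7], 327)] mug [([253.1, 145.6], 608), ([355.9, 375.0], 3679)]
```

```bash
python3 -c "
from station import *
print(sign_off(),observe()['clock'])"
```

```text
the job is handed in; nothing more can be done
the job is handed in; nothing more can be done
```

The amplifier is switched off and home in the wide bay, and the job is handed in. The clock stood at about 18.7 s at the last check. I flipped the toggle with the shut fingers, pushed the amp about 45 mm right and squared it. Then I slid it about 190 mm into the bay with the open fingers low on its base plate.

**Last checks (wrist depth camera):**
- **Flush:** the front edge is at 0.2 mm in the riser's frame and the two leg ends average 0.35 mm, so they match within 0.5 mm.
- **Square and centred:** the angle between amp and riser is under 0.01 rad, and the amp sits about 1 mm right of the bay's middle.
- **Flat:** the top plate is at 60 mm and level.
- **Toggle:** it leans right, at about 1.0 rad. I judged this from the pictures by comparing the tip with its predicted position.
- **Other things:** the jar and mug are unchanged to about 0.1 px. The dac and the two look-alike amps I checked only by eye.

**Disagreement:** the sideways push touched the amp 7–9 mm later than my first camera estimate. I settled it by measuring the amp and riser again with the wrist camera before the final push. The highest force I saw at the end of any move was about 5 N.

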